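Open the dish chamber beside the microscope

TASK

Open the dish chamber with the blue tab: press its blue release tab down with a fingertip so that the lid springs up, then push the lid over backwards until it is fully open against its stop, and move clear. Leave the orange-tabbed chamber shut and its tab unpressed, do not disturb or pick up the dishes inside, and do not move or lift anything else on the bench.

Things in the scene. Friction and masses are not known exactly. Their poses are not given: they have to be found in the camera images.
- chamber_blue: Light-tight dish chamber with the blue tab (the one to open): white box 130 x 130 x 80 mm, fixed to the bench. Origin: centre of its underside; its x axis points from the front (tab) to the back (lid hinge), z up. Its open top is closed by a flat grey lid.
- lid_blue (a joint): Lid hinge of the blue chamber, rad: 0 shut and latched, 1.85 fully open against its stop (leaning back 16 degrees past upright). Axis along the chamber's y. When freed, a spring lifts it by itself to about 0.35 to 0.7, where it stops; from there about 1 N at its front edge moves it, and the stiff hinge keeps it where it is left.
- lid_blue_hinge (a point): On the lid's hinge axis, at mid width, in the plane of the lid's underside: 55 mm behind the chamber's centre, 82 mm above the bench. Axes as the lid's: they equal the chamber's when shut and turn with the lid.
- lid_blue_edge (a point): Middle of the lid's front edge, on its underside, 125 mm from the hinge axis: the end of a steel lip 36 mm wide and 5 mm thick that sticks out 10 mm from the lid plate (115 long x 120 wide x 8 mm thick).
- tab_blue (a joint): Release tab of the blue chamber, rad: 0 at rest, 0.22 pressed to its stop (pad about 7 mm lower). Sprung rocker about the chamber's y, axis 74 mm in front of its centre, 58 mm above the bench: pressing the pad down swings its hook off the lid's lip, freeing the lid at 0.12 to 0.15. At the pad point: 2 N to start, 4 N to free the lid, 5 to 6 N at the stop. Springs back when let go.
- tab_blue_pad (a point): Where to press: on the top face of the blue pad, 79 mm above the bench, 105 mm in front of the chamber's centre. The pad is 36 mm wide (chamber's y) and reaches 26 mm towards the chamber from here and 13 mm outwards. At its chamber side the hook stands up to 92.5 mm above the bench.
- dish_blue: 35 mm culture dish, 12 mm tall, lying loose in a shallow nest in the blue chamber under the lid, its underside 50 mm above the bench (origin there).
- chamber_orange: Light-tight dish chamber with the orange tab (must stay shut): white box 130 x 130 x 80 mm, fixed to the bench. Origin: centre of its underside; its x axis points from the front (tab) to the back (lid hinge), z up. Its open top is closed by a flat grey lid.
- lid_orange (a joint): Lid hinge of the orange chamber, rad: 0 shut and latched, 1.85 fully open against its stop (leaning back 16 degrees past upright). Axis along the chamber's y. When freed, a spring lifts it by itself to about 0.35 to 0.7, where it stops; from there about 1 N at its front edge moves it, and the stiff hinge keeps it where it is left.
- lid_orange_hinge (a point): On the lid's hinge axis, at mid width, in the plane of the lid's underside: 55 mm behind the chamber's centre, 82 mm above the bench. Axes as the lid's: they equal the chamber's when shut and turn with the lid.
- lid_orange_edge (a point): Middle of the lid's front edge, on its underside, 125 mm from the hinge axis: the end of a steel lip 36 mm wide and 5 mm thick that sticks out 10 mm from the lid plate (115 long x 120 wide x 8 mm thick).
- tab_orange (a joint): Release tab of the orange chamber, rad: 0 at rest, 0.22 pressed to its stop (pad about 7 mm lower). Sprung rocker about the chamber's y, axis 74 mm in front of its centre, 58 mm above the bench: pressing the pad down swings its hook off the lid's lip, freeing the lid at 0.12 to 0.15. At the pad point: 2 N to start, 4 N to free the lid, 5 to 6 N at the stop. Springs back when let go.
- tab_orange_pad (a point): Where to press: on the top face of the orange pad, 79 mm above the bench, 105 mm in front of the chamber's centre. The pad is 36 mm wide (chamber's y) and reaches 26 mm towards the chamber from here and 13 mm outwards. At its chamber side the hook stands up to 92.5 mm above the bench.
- dish_orange: 35 mm culture dish, 12 mm tall, lying loose in a shallow nest in the orange chamber under the lid, its underside 50 mm above the bench (origin there).
- objective: Bystander, loose: steel microscope objective, 32 mm across, 45 mm tall, standing. Origin: centre of its underside.
- oil_bottle: Bystander, loose: small amber bottle, 28 mm across, 60 mm tall, standing. Origin: centre of its underside.
- slide_box: Bystander, loose: yellow slide box 85 x 50 x 28 mm, long side along its x. Origin: centre of its underside.
- tip_box: Bystander, loose: clear and green tip box 120 x 80 x 45 mm, long side along its x. Origin: centre of its underside.
- marker: Bystander, loose: white marker pen with red cap, lying, 110 mm long along its x, 13 mm thick. Origin: centre of its underside.
- beaker: Bystander, loose: glass beaker 64 mm across, 75 mm tall. Origin: centre of its underside.
- media_bottle: Bystander, loose: glass bottle with blue cap, 60 mm across, 110 mm tall. Origin: centre of its underside.
Mind the look-alikes: they are no part of the job. Leave any yellow look-alike of the chamber_orange alone.

How it is judged:
By the outcome, as a careful person would: the job done as asked, in the order asked, and still so for the second after the job is handed in, with the robot touching nothing.
It also fails if it takes over 38 s, if anything falls off the work surface, if the arm or the gripper's body presses on something with over 40 N, if the wrist force passes 120 N, or if a joint passes its speed limit or range.

ROBOT

A 6-joint arm with a two-finger parallel gripper is mounted at the origin on the work surface. World frame = base frame: x ahead of the robot, y to its left, z up, the work surface at z = 0. Lengths are in mm, angles in degrees, forces in N, time in s.
With the tool pointing down it reaches from about 350 to 850 mm from the base axis. Payload 8.1 kg.
Tool frame: the origin (TCP) lies at the very end of the fingers, on their centre line; the grasp point (between the pads) lies r.tcp_to_grasp behind it (r.tcp_to_grasp is the distance from the TCP to the grasp point, in mm); z points along the fingers, y is the line along which they close (so a half turn about z gives the same grasp; the last joint's range is limited). The gripper opens to 85 mm and grips with 20 to 120 N. Pads are 22 mm wide; open, the fingers measure 114 mm over their backs; the gripper's body (76 mm by 85 mm) begins 54 mm behind the grasp point. The pads swing forward as they close: fully open they stand 13 mm farther back than shut.
Start: joints at [-77.831, 7.471, 85.268, -0, 87.261, -4.893], TCP at [176.071, -573.589, 231.292] pointing down, gripper open.
Joint ranges: [-169.43, 169.43], [-51.17, 129.36], [1.28, 143.12], [-76.62, 256.62], [0, 156.53], [-152.29, 152.29]. Speed limits (degrees/s): [136.94, 136.94, 159.86, 180, 180, 180].

INTERFACE

Orientations are given as [roll, pitch, yaw] about the fixed x, y, z axes, in that order (R = Rz(yaw) Ry(pitch) Rx(roll)).
In Python, from bench import sense, viewer, order, r gives the robot as it stands.
- The arm moves only by the tool carry_out, never from a script. Its argument "increments" is one flat list of numbers, 7 for each row, row after row: the shift along the tool's x, y, z as a fraction of full scale, then the turn, a rotation vector about the tool's x, y, z as a fraction of full scale, then the opening, from -1 (shut) to 1 (fully open). A call has exactly 10 rows; each row is the pose to reach, as a shift and turn from the pose commanded when the call began, along the tool's axes at that moment, turning the shorter way round; what a row does not reach only later rows make up. Full scale, the value 1, is 400 mm for a shift and 2 pi rad for a turn. A row lasts 1/8 s, in which the tool goes at most 62.5 mm and 10.7 degrees, less where a joint would pass 70% of its speed; a pose out of reach is approached as far as the arm can. A call with a number of a shift or a turn outside -1 to 1 is refused whole. A call with a gripper value outside its range is refused whole. The fingers move at their own pace and stop on an object; "force" is the grip in N (left out, the last holds). Time passes only in rows, so rows that repeat a pose let the fingers close, or fill a call up. It gives the time, the measured TCP pose, the force, the opening and the grip force at its end, in the units of the state.
- sense(): the state, without advancing time (a new reading comes with each control period).
- viewer.snapshot(name): name is "scene" or "side" or "wrist"; returns the picture (400x640x3 uint8, red, green, blue); there is no depth.
- viewer.get_calibration(name): a dict with "fx", "fy", "cx", "cy" (pixels), "k1" (the pictures are not rectified: a ray, as slopes to the right and down, at radius r is drawn at 1 + k1 r^2 times it, then the intrinsics apply), "R" (3x3) and "t" (3): a world point X has camera coordinates R X + t. Camera axes: x right, y down, z forward; pixel columns grow to the right and rows downward; lengths in mm; the calibration is good to about 2 mm. A picture is of the moment at which its call begins: read the wrist's pose just before it. get_calibration takes no time and is no camera call; for the wrist camera it gives the pose at the moment of the call.
- order.hand_in(): hands the job in; it is judged then, once.
The state is a dict: "time": time; "joint_pos": joint angles; "qd": joint speeds; "joint_efforts": joint torques, N m; "tool_pos": TCP position; "tcp_rot": TCP orientation; "ft_force": force on the tool from outside, world axes, zero at the start; "wrist_torque": the same for the moment, N m; "finger_gap": finger opening in mm; "grip_force": force on a finger pad.
Only numpy, scipy, OpenCV 4.12 (cv2) and the standard library are available. Lean on these libraries where they do the work, as an engineer would, in place of code of your own. Each camera call takes 0.05 s, during which the arm holds its last target. There are 200 camera calls.

## Working session

There is one attempt and no reset: what is moved stays moved. The work goes in short steps, Python scripts to look and compute and a tool call to move; the robot and the scene stay as the last step left them, time stands still between calls to the robot, and variables do not carry over. Pictures are saved under pics/ and viewed, at most 10 in all, crops included, and the job is handed in when it is done.

Besides the shell and the picture viewer there is one more tool, called after ">>>" in YAML: its name, and indented under it one key for each argument. carry_out: Moves the arm, as the interface text tells. Its arguments: {"type":"object","properties":{"increments":{"type":"array"},"force":{"type":"number"}},"required":["increments"]}

```bash
ls; mkdir -p pics; python3 - <<'E'
from bench import sense,viewer,r
import cv2
for n in("scene","side"):
    cv2.imwrite(f"pics/{n}0.png",viewer.snapshot(n)[:,:,::-1]); print(n,viewer.get_calibration(n))
print(sense(), r.tcp_to_grasp)
E
```

```text
pics
scene {'fx': 390.94676962262304, 'fy': 390.94676962262304, 'cx': 315.82398555008376, 'cy': 195.80315933532893, 'k1': -0.04871592309081262, 'R': array([[ 0.32452741,  0.94583959,  0.00833265],
       [ 0.80296358, -0.27082765, -0.53094433],
       [-0.49993145,  0.17899681, -0.84736573]]), 't': array([-179.50783228, -387.50404159, 1412.30619674])}
side {'fx': 455.0662884979792, 'fy': 455.0662884979792, 'cx': 317.0851964446584, 'cy': 203.39620061252947, 'k1': -0.04709094393133436, 'R': array([[-0.73752273, -0.67531908, -0.0020899 ],
       [-0.42406777,  0.46553266, -0.77681779],
       [ 0.52557279, -0.57203451, -0.62972197]]), 't': array([383.60451379, 279.30810254, 996.92468654])}
{'time': 0.1, 'joint_pos': array([-7.78294288e+01,  7.51246764e+00,  8.53253027e+01,  3.56991781e-04,
        8.72612842e+01, -4.89254543e+00]), 'qd': array([-0.05526761, -0.05630932, -0.05962164,  0.08156505, -0.01308152,
       -0.05831267]), 'joint_efforts': array([ 1.52442470e-03, -5.70952749e+01, -5.01940370e+01, -1.21952148e-04,
        8.21717520e-03,  3.19965443e-05]), 'tool_pos': array([ 175.97543082, -573.07855546,  230.31005872]), 'tcp_rot': array([-1.79901337e+02, -8.80334605e-03,  1.70630917e+01]), 'ft_force': array([-0.17034986,  0.96072789,  0.7344733 ]), 'wrist_torque': array([ 0.04656727, -0.04207952,  0.00941629]), 'grip_force': 0.0, 'finger_gap': 85.49104716607496} 18.700000000000003
```

View pics/scene0.png

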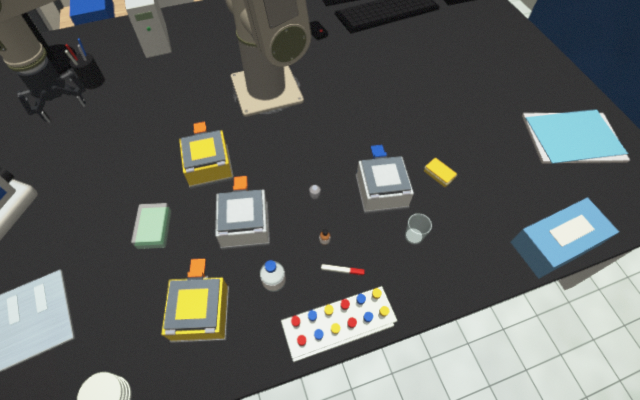

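View pics/side0.png

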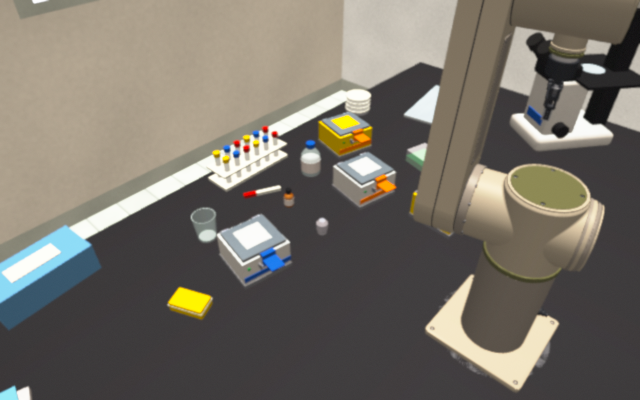

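Candidates in the scene picture are the white chamber with the blue tab (385,183; tab 378,151), the white one with the orange tab (242,217; tab 240,183), and yellow look-alikes at (205,157) and (196,305). Only the first has a blue tab, and it also shows in the side view at (255,247; tab 272,261). I'll check it in one close crop.

```bash
python3 - <<'E'
import cv2,numpy as np
a=cv2.imread("pics/scene0.png")[135:220,345:425]; b=cv2.imread("pics/side0.png")[205:290,210:300]
f=lambda i:cv2.resize(i,None,fx=4.7,fy=4.7,interpolation=cv2.INTER_CUBIC)
cv2.imwrite("pics/crop.png",np.hstack([f(a),f(b)])); print(f(a).shape)
E
```

```text
(400, 376, 3)
```

View pics/crop.png

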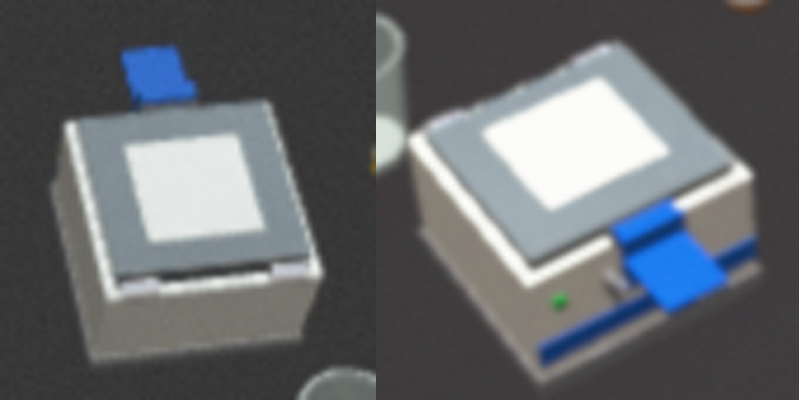

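The crop confirms the white box with the blue tab: hook and pad in front, grey lid shut. The pad's outer corners are at crop pixels (123,52) and (176,46) on the left, and (672,310) and (728,272) on the right. Next I'll fit the chamber pose to the corners, plus rough positions of the neighbours.

```bash
cat >h.py <<'E'
import numpy as np
from bench import viewer
def proj(c,X):
    p=np.atleast_2d(X)@c["R"].T+c["t"]; s=p[:,:2]/p[:,2:]
    s=s*(1+c["k1"]*(s**2).sum(1,keepdims=True))
    return s*[c["fx"],c["fy"]]+[c["cx"],c["cy"]]
def ground(c,uv,z):
    from scipy.optimize import least_squares
    return least_squares(lambda q:(proj(c,[q[0],q[1],z])[0]-uv),[500,0]).x
def W(P,X):
    a=P[2];R=np.array([[np.cos(a),-np.sin(a),0],[np.sin(a),np.cos(a),0],[0,0,1]])
    return np.atleast_2d(X)@R.T+[P[0],P[1],0]
E
python3 - <<'E'
from h import *
from scipy.optimize import least_squares
cs,cd=viewer.get_calibration("scene"),viewer.get_calibration("side")
A=[((-65,-65,80),(66,122)),((65,-65,80),(113,298)),((65,65,80),(322,272)),((65,-65,0),(95,362)),((65,65,0),(303,338)),((-118,-18,79),(123,52)),((-118,18,79),(176,46))]
B=[((-65,65,0),(167,383)),((-65,65,80),(154,285)),((-65,-65,80),(374,175)),((-65,-65,0),(384,268)),((65,65,80),(36,138)),((65,65,0),(46,232)),((-118,18,79),(296,310)),((-118,-18,79),(352,272))]
f=lambda L,o:(np.array([l[0] for l in L],float),np.array([l[1] for l in L])/4.7-.4+o)
a,b=f(A,[345,135]),f(B,[210,205])
ra=lambda P:(proj(cs,W(P,a[0]))-a[1]); rb=lambda P:(proj(cd,W(P,b[0]))-b[1])
for n,g in(("scene",lambda P:ra(P).ravel()),("side",lambda P:rb(P).ravel()),("both",lambda P:np.r_[ra(P).ravel(),rb(P).ravel()])):
    s=least_squares(g,[550,100,.2],loss="soft_l1"); print(n,s.x[:2].round(1),np.degrees(s.x[2]).round(2),np.sqrt(np.mean(g(s.x)**2)))
P=s.x; print(ra(P).round(1),rb(P).round(1)); np.save("P.npy",P)
for n,x in dict(pad=(-105,0,79),edge=(-70,0,82),hinge=(55,0,82)).items(): print(n,W(P,x)[0].round(1))
for n,uv,z in(("objective",(315,190),45),("oil",(325,236),40),("beaker",(417,230),40),("slide",(440,170),28),("media",(270,270),60),("marker",(343,269),7),("orange",(240,210),90)): print(n,ground(cs,np.array(uv),z).round())
E
```

```text
scene [538.  215.5] -10.61 0.4948923062767893
side [544.5 207.3] -7931.35 1.0826579490093364
both [541.5 211.7] -1090.61 1.4550900309354475
[[-0.6  1.2]
 [-1.   1.3]
 [ 0.2  1.3]
 [-0.5  2.1]
 [-1.7  1.8]
 [-1.   0.6]
 [-0.6  0.6]] [[ 0.5  2.9]
 [-0.3  0.8]
 [-0.1  0.5]
 [-1.   3.5]
 [-1.4  1.1]
 [ 0.9  3.8]
 [-0.7  0.4]
 [ 0.6  1.5]]
pad [438.3 231.   79. ]
edge [472.7 224.6  82. ]
hinge [595.5 201.5  82. ]
objective [497.  16.]
oil [643.  -5.]
beaker [707. 240.]
slide [540. 407.]
media [ 697. -172.]
marker [735.  14.]
orange [ 521. -203.]
```

Scene and side disagree by some millimetres, but that's enough for an approach. I'll swing over high with the fingers closed, then refine with the wrist camera.

>>> carry_out:
  increments: [0.099,-0.075,-0.015,0,0,-0.026,-1,0.198,-0.15,-0.03,0,0,-0.052,-1,0.297,-0.225,-0.045,0,0,-0.078,-1,0.396,-0.3,-0.06,0,0,-0.104,-1,0.495,-0.375,-0.075,0,0,-0.13,-1,0.594,-0.45,-0.09,0,0,-0.156,-1,0.693,-0.525,-0.105,0,0,-0.182,-1,0.792,-0.6,-0.12,0,0,-0.208,-1,0.891,-0.675,-0.135,0,0,-0.234,-1,0.99,-0.75,-0.15,0,0,-0.26,-1]

```text
time: 1.35
tool_pos: [467.2, -169.1, 291.2]
tcp_rot: [-180.0, -0.0, 111.0]
ft_force: [1.9, 0.2, 0.1]
finger_gap: 0.1
grip_force: 0.0
```

>>> carry_out:
  increments: [0.095,0.02,0,0,0,-0.0162,-1,0.19,0.04,0,0,0,-0.0324,-1,0.285,0.06,0,0,0,-0.0486,-1,0.38,0.08,0,0,0,-0.0648,-1,0.475,0.1,0,0,0,-0.081,-1,0.57,0.12,0,0,0,-0.0972,-1,0.665,0.14,0,0,0,-0.1134,-1,0.76,0.16,0,0,0,-0.1296,-1,0.855,0.18,0,0,0,-0.1458,-1,0.95,0.2,0,0,0,-0.162,-1]

```text
time: 2.6
tool_pos: [406.8, 214.4, 290.9]
tcp_rot: [-180.0, -0.0, 169.2]
ft_force: [-0.1, 0.2, -0.7]
finger_gap: 0.0
grip_force: 0.0
```

```bash
python3 - <<'E'
from h import *
from bench import sense
import cv2
c=viewer.get_calibration("wrist"); im=viewer.snapshot("wrist")[:,:,::-1].copy()
cv2.imwrite("pics/w1.png",im); np.save("cw1.npy",c,allow_pickle=True)
s=sense();print(s["time"],s["tool_pos"],s["tcp_rot"],s["joint_pos"],s["ft_force"]); print(-c["R"].T@c["t"],c["R"][2])
E
```

```text
2.65 [405.83471474 217.92818257 290.81190375] [ 1.79872791e+02 -9.94210198e-02  1.69572937e+02] [ 21.72572848 -15.5167268  101.03174653   0.16110602  94.50143741
 -57.83447698] [-3.47282138  2.58719118  0.19989685]
[322.79362185 230.78400334 433.69921667] [ 0.32032372 -0.06137186 -0.94531805]
```

View pics/w1.png

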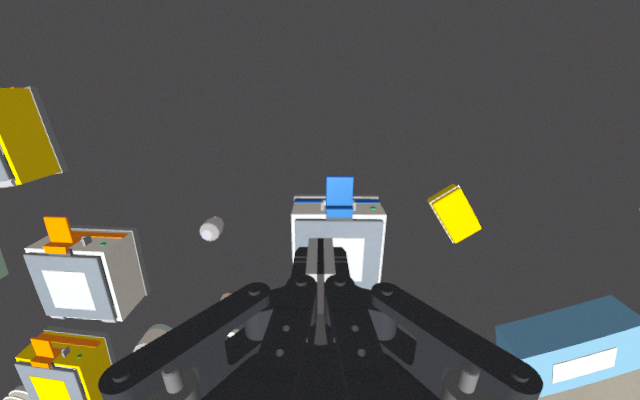

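Wrist picture: the blue pad spans (327,178) to (353,177) along its outer edge, the box's front top corners are near (292,208) and (384,207), and the lid runs down behind the fingers. The tool's yaw is already aligned. I'll refine the pose from the pad and box corners.

```bash
python3 - <<'E'
from h import *
import cv2
c=np.load("cw1.npy",allow_pickle=True).item(); P=np.load("P.npy");P[2]=np.arctan2(np.sin(P[2]),np.cos(P[2]))
im=cv2.imread("pics/w1.png"); 
print("pred",proj(c,W(P,[(-118,-18,79),(-118,18,79),(-65,-65,80),(-65,65,80),(-65,-65,0),(-65,65,0)])).round(1))
h=cv2.cvtColor(im,cv2.COLOR_BGR2HSV); m=((abs(h[...,0].astype(int)-108)<12)&(h[...,1]>150)&(h[...,2]>150)); m[:, :310]=0;m[:,370:]=0;m[250:]=0
ys,xs=np.nonzero(m);print(xs.min(),xs.max(),ys.min(),ys.max())
for y in range(174,222,3):
    k=np.nonzero(m[y])[0]; print(y,(k.min(),k.max()) if len(k) else None, end=" ")
g=np.array([ground(c,np.array(p,float),79) for p in[(327,177.5),(353,176.5)]]); print(g.round(1),np.linalg.norm(g[0]-g[1]))
cv2.imwrite("pics/w1c.png",cv2.resize(im[160:280,270:400],None,fx=4.6,fy=4.6,interpolation=cv2.INTER_CUBIC))
E
```

```text
pred [[323.1 178.4]
 [350.7 178.3]
 [288.7 216.1]
 [383.8 215.7]
 [293.9 196.5]
 [373.4 196.3]]
311 369 176 216
174 None 177 (np.int64(326), np.int64(353)) 180 (np.int64(326), np.int64(353)) 183 (np.int64(326), np.int64(352)) 186 (np.int64(326), np.int64(352)) 189 (np.int64(326), np.int64(352)) 192 (np.int64(326), np.int64(352)) 195 (np.int64(326), np.int64(352)) 198 (np.int64(326), np.int64(351)) 201 (np.int64(311), np.int64(351)) 204 (np.int64(326), np.int64(351)) 207 None 210 (np.int64(327), np.int64(352)) 213 (np.int64(327), np.int64(351)) 216 (np.int64(327), np.int64(351)) 219 None [[422.  220.9]
 [427.  254.4]] 33.940916291364026
```

View pics/w1c.png

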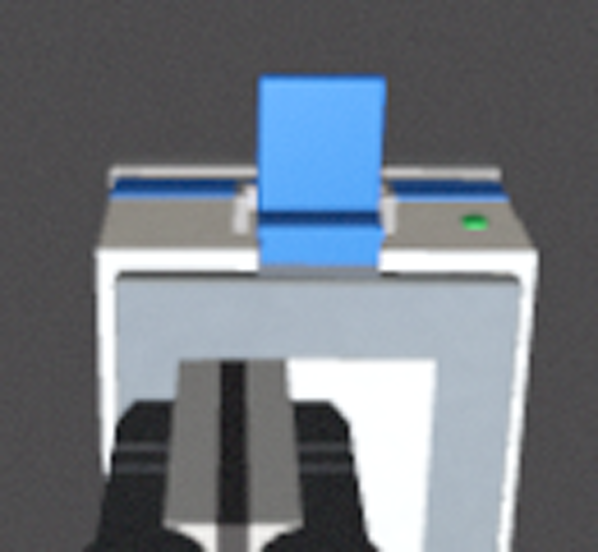

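```bash
python3 - <<'E'
from h import *
from bench import sense
import cv2
from scipy.optimize import least_squares
a0=cv2.imread("pics/w1.png")
s=sense();c=viewer.get_calibration("wrist"); im=viewer.snapshot("wrist")[:,:,::-1].copy(); s2=sense()
print(s["tool_pos"],s2["tool_pos"],s2["tcp_rot"],-c["R"].T@c["t"])
g=lambda i:np.float32(cv2.cvtColor(i,cv2.COLOR_BGR2GRAY)[165:235,280:400])
sh=np.array(cv2.phaseCorrelate(g(a0),g(im))[0]);print("shift",sh)
X=np.array([(-118,-18,79),(-118,18,79),(-65,-65,80),(-65,65,80),(-65,-65,0),(-65,65,0)],float)
u=np.array([(258,75),(386,75),(98,248),(537,250),(110,170),(500,168)])/4.6+[270,160]-.4+sh
f=lambda P:(proj(c,W(P,X))-u).ravel()
q=least_squares(f,[541,212,-.19],loss="soft_l1").x;print("wrist",q[:2],np.degrees(q[2]),f(q).reshape(-1,2).round(1))
g=np.array([ground(c,p,79) for p in u[:2]]);print(g,np.linalg.norm(g[0]-g[1]))
np.save("Q.npy",q)
for n,x in dict(pad=(-105,0,79),edge=(-70,0,82),hinge=(55,0,82)).items(): print(n,W(q,x)[0].round(1))
E
```

```text
[405.83471474 217.92818257 290.81190375] [406.25914085 215.94267607 290.7537618 ] [ 1.79964631e+02 -8.05305629e-02  1.69328174e+02] [321.82541486 233.40939542 433.685421  ]
shift [-3.21974979  1.27088249]
wrist [539.01165615 215.29147549] -10.686192072164818 [[ 0.1  0.4]
 [-0.1  0.5]
 [ 0.1  0.3]
 [-0.1  0.2]
 [ 2.7 -2.1]
 [-2.5 -1.3]]
[[419.21873428 219.41924372]
 [425.79610377 255.14253474]] 36.32375683043129
pad [435.8 234.8  79. ]
edge [470.2 228.3  82. ]
hinge [593.1 205.1  82. ]
```

The refined pose is (538.7, 215.2) at yaw -10.65°. It matches the scene fit, and the pad width measures 36.3 against the given 36. Now I'll tilt 35°, with the fingers leaning away from the lid's path, and hover over the pad.

>>> carry_out:
  increments: [-0.0102,0.0085,0.0646,0,-0.0139,0,-1,-0.0204,0.017,0.1291,0,-0.0278,0,-1,-0.0306,0.0255,0.1937,0,-0.0417,0,-1,-0.0409,0.034,0.2583,0,-0.0555,0,-1,-0.0511,0.0425,0.3229,0,-0.0694,0,-1,-0.0613,0.051,0.3874,0,-0.0833,0,-1,-0.0715,0.0595,0.452,0,-0.0972,0,-1,-0.0715,0.0595,0.452,0,-0.0972,0,-1,-0.0715,0.0595,0.452,0,-0.0972,0,-1,-0.0715,0.0595,0.452,0,-0.0972,0,-1]

```text
time: 3.95
tool_pos: [441.5, 231.6, 112.9]
tcp_rot: [179.8, 35.1, 168.8]
ft_force: [0.0, -0.2, 0.1]
finger_gap: -0.4
grip_force: 0.0
```

```bash
cat >>h.py <<'E'
from bench import sense
from scipy.spatial.transform import Rotation as Ro
Q=np.array([538.7,215.2,np.radians(-10.65)])
def cham():
    s=sense(); T=Ro.from_euler("xyz",s["tcp_rot"],degrees=True).as_matrix()
    A=Ro.from_euler("z",Q[2]).as_matrix()
    p=A.T@(s["tool_pos"]-[Q[0],Q[1],0]); print(s["time"],"TCP chamber",p.round(1),"F",(A.T@s["ft_force"]).round(1),"gap",s["finger_gap"]); print("tool axes in chamber",(A.T@T).round(3).tolist()); return p,A.T@T,s
E
python3 - <<'E'
from h import *
import cv2
p,M,s=cham(); print(s["joint_pos"].round(1))
a,b=viewer.snapshot("side"),viewer.snapshot("wrist")
f=cv2.resize(a[190:310,190:340],None,fx=3.2,fy=3.2)
g=cv2.resize(b[100:300,220:420],None,fx=1.92,fy=1.92)
print(f.shape,g.shape)
cv2.imwrite("pics/h1.png",np.hstack([cv2.resize(f,(400,384)),cv2.resize(g,(384,384))])[:,:,::-1])
E
```

```text
3.95 TCP chamber [-98.6  -1.9 112.9] F [ 0.1 -0.2  0.1] gap -0.393733775103538
tool axes in chamber [[-0.818, 0.008, 0.574], [0.008, 1.0, -0.002], [-0.574, 0.003, -0.819]]
[ 40.8 -22.9 132.8 -34.8  52.1 -20.6]
(384, 480, 3) (384, 384, 3)
```

View pics/h1.png

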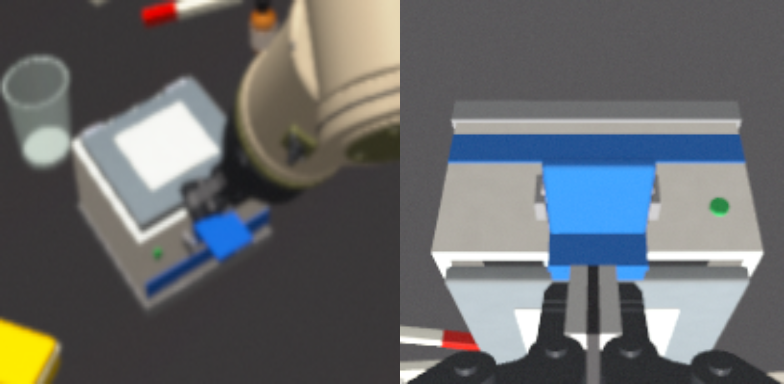

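The tip hovers over the pad, centred to about 2 mm (wrist crop: pad centre x≈600, fingers x≈593). Now descending and pressing.

>>> carry_out:
  increments: [0.01,0.001,0.0105,0,0,0,-1,0.02,0.003,0.021,0,0,0,-1,0.03,0.005,0.0315,0,0,0,-1,0.04,0.005,0.042,0,0,0,-1,0.043,0.005,0.046,0,0,0,-1,0.046,0.005,0.05,0,0,0,-1,0.049,0.005,0.054,0,0,0,-1,0.052,0.005,0.058,0,0,0,-1,0.0545,0.005,0.0625,0,0,0,-1,0.057,0.005,0.067,0,0,0,-1]

```text
time: 5.3
tool_pos: [437.2, 234.1, 75.7]
tcp_rot: [179.9, 35.0, 169.0]
ft_force: [-7.0, 2.1, 6.4]
finger_gap: 0.1
grip_force: 3.9
```

```bash
python3 - <<'E'
from h import *
import cv2
p,M,s=cham(); print(s["joint_pos"].round(1))
b=viewer.snapshot("wrist");a=viewer.snapshot("side")
f=cv2.resize(a[170:310,190:340],(410,384));g=cv2.resize(b[100:300,220:420],(384,384))
cv2.imwrite("pics/h2.png",np.hstack([f,g])[:,:,::-1])
E
```

```text
5.3 TCP chamber [-103.2   -0.2   75.7] F [-7.3  0.8  6.4] gap 0.10042688074498582
tool axes in chamber [[-0.819, 0.006, 0.574], [0.006, 1.0, -0.003], [-0.574, 0.001, -0.819]]
[ 41.5 -18.7 134.1 -37.6  48.2 -15.8]
```

View pics/h2.png

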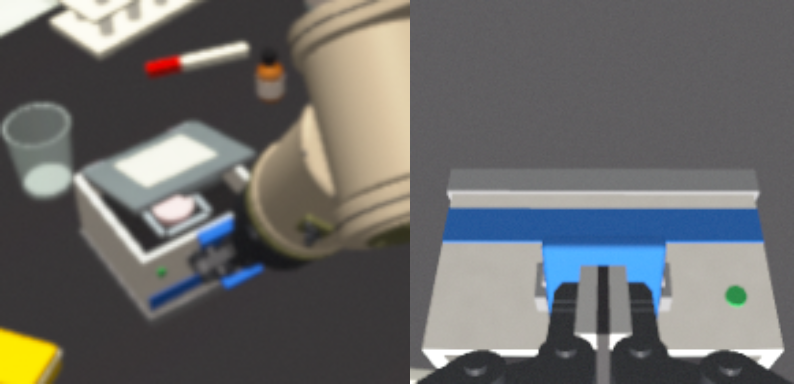

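The lid has sprung up: the side crop shows the dish inside and the lid raised. Backing off along the tool axis, then measuring the lid angle.

>>> carry_out:
  increments: [0.001,0,-0.015,0,0,0,-1,0.002,0,-0.03,0,0,0,-1,0.004,0,-0.05,0,0,0,-1,0.006,0,-0.07,0,0,0,-1,0.008,0,-0.097,0,0,0,-1,0.008,0,-0.097,0,0,0,-1,0.008,0,-0.097,0,0,0,-1,0.008,0,-0.097,0,0,0,-1,0.008,0,-0.097,0,0,0,-1,0.008,0,-0.097,0,0,0,-1]

```text
time: 6.65
tool_pos: [412.7, 238.3, 105.2]
tcp_rot: [-180.0, 35.0, 169.0]
ft_force: [-0.4, -0.4, 0.4]
finger_gap: 0.1
grip_force: 0.0
```

```bash
python3 - <<'E'
from h import *
import cv2
p,M,s=cham()
for i,n in enumerate(("scene","side")):
    im=viewer.snapshot(n); c=viewer.get_calibration(n)
    for t in(.35,.45,.55,.65):
        L=[(55-115*np.cos(t)-8*np.sin(t),y,82+115*np.sin(t)+0*8*np.cos(t)) for y in(-60,60)]
        print(n,t,proj(c,W(Q,L)).round(1).tolist())
    x0,y0=[(340,130),(190,170)][i]
    f=cv2.resize(im[y0:y0+100,x0:x0+100],(400,400),interpolation=cv2.INTER_CUBIC)
    o=f if i==0 else np.hstack([o,f])
cv2.imwrite("pics/h3.png",o[:,:,::-1])
E
```

```text
6.65 TCP chamber [-128.1   -0.6  105.2] F [-0.3 -0.5  0.4] gap 0.08705820605988496
tool axes in chamber [[-0.819, 0.007, 0.573], [0.005, 1.0, -0.004], [-0.573, -0.0, -0.819]]
scene 0.35 [[362.7, 154.2], [403.8, 149.7]]
scene 0.45 [[363.4, 152.9], [404.9, 148.4]]
scene 0.55 [[364.2, 152.0], [406.0, 147.5]]
scene 0.65 [[365.0, 151.5], [407.3, 146.9]]
side 0.35 [[284.1, 229.7], [239.5, 251.4]]
side 0.45 [[283.0, 225.5], [238.2, 247.0]]
side 0.55 [[281.7, 221.2], [236.6, 242.6]]
side 0.65 [[280.1, 216.8], [234.8, 238.0]]
```

View pics/h3.png

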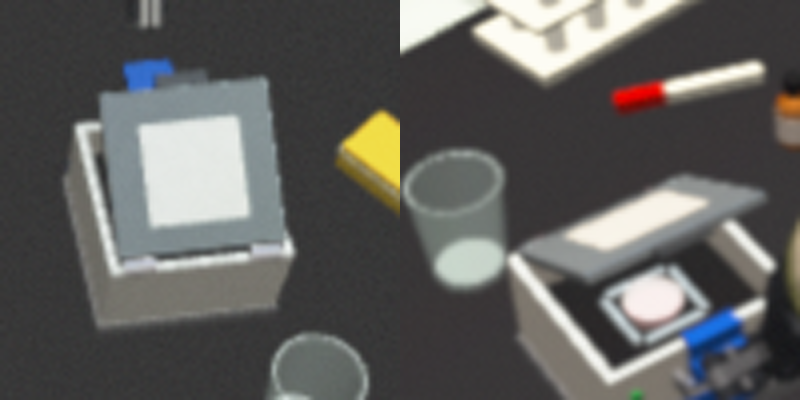

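The lid stands at about 0.62 rad, so its edge is at chamber (-47, 155) in mm, which leaves clear room below it. I'll slip the tip under the lip and follow the hinge arc.

>>> carry_out:
  increments: [-0.064,0.001,0.035,0,0,0,-1,-0.1285,0.0015,0.069,0,0,0,-1,-0.17,0.0015,0.074,0,0,0,-1,-0.211,0.0015,0.078,0,0,0,-1,-0.2375,0.0015,0.071,0,0,0,-1,-0.264,0.0015,0.064,0,0,0,-1,-0.294,0.0015,0.062,0,0,0,-1,-0.324,0.0015,0.06,0,0,0,-1,-0.324,0.0015,0.06,0,0,0,-1,-0.324,0.0015,0.06,0,0,0,-1]

```text
time: 8.0
tool_pos: [530.4, 215.9, 159.7]
tcp_rot: [-180.0, 35.0, 169.0]
ft_force: [1.1, 1.4, -0.4]
finger_gap: 0.3
grip_force: 0.0
```

```bash
python3 - <<'E'
from h import *
import cv2
p,M,s=cham()
for i,n in enumerate(("scene","side")):
    im=viewer.snapshot(n)
    x0,y0=[(340,130),(190,150)][i]
    f=cv2.resize(im[y0:y0+100,x0:x0+100],(400,400),interpolation=cv2.INTER_CUBIC)
    o=f if i==0 else np.hstack([o,f])
cv2.imwrite("pics/h4.png",o[:,:,::-1])
E
```

```text
8.0 TCP chamber [ -8.3  -0.8 159.7] F [ 0.8  1.6 -0.4] gap 0.34483519087932407
tool axes in chamber [[-0.819, 0.007, 0.573], [0.005, 1.0, -0.004], [-0.573, -0.0, -0.82]]
```

View pics/h4.png

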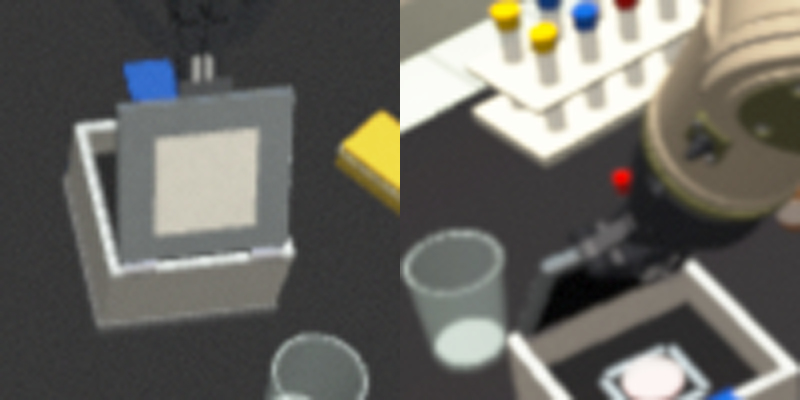

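The lid is at about 1 rad, with the tip under the lip (scene crop: fingers at (203,70) meeting the lip at (205,85)). Continuing along the arc to the stop.

>>> carry_out:
  increments: [-0.025,0,0.003,0,0,0,-1,-0.05,0,0.007,0,0,0,-1,-0.075,0,0.015,0,0,0,-1,-0.097,0,0.0235,0,0,0,-1,-0.12,0,0.036,0,0,0,-1,-0.14,0,0.049,0,0,0,-1,-0.155,0,0.061,0,0,0,-1,-0.168,0,0.074,0,0,0,-1,-0.177,0,0.083,0,0,0,-1,-0.185,0,0.0925,0,0,0,-1]

```text
time: 9.35
tool_pos: [611.1, 200.4, 172.0]
tcp_rot: [-180.0, 35.0, 169.0]
ft_force: [-0.5, -0.1, -0.2]
finger_gap: -0.3
grip_force: 0.3
```

```bash
python3 - <<'E'
from h import *
cham()
E
```

```text
9.35 TCP chamber [ 73.9  -1.2 172. ] F [-0.4 -0.2 -0.2] gap -0.27450364394647025
tool axes in chamber [[-0.819, 0.006, 0.573], [0.005, 1.0, -0.004], [-0.573, -0.0, -0.819]]
```

>>> carry_out:
  increments: [-0.002,0,0.0014,0,0,0,-1,-0.004,0,0.0028,0,0,0,-1,-0.006,0,0.0042,0,0,0,-1,-0.008,0,0.0056,0,0,0,-1,-0.01,0,0.007,0,0,0,-1,-0.012,0,0.0084,0,0,0,-1,-0.0135,0,0.0095,0,0,0,-1,-0.0145,0,0.01,0,0,0,-1,-0.0145,0,0.01,0,0,0,-1,-0.0145,0,0.01,0,0,0,-1]

```text
time: 10.6
tool_pos: [615.9, 199.7, 171.8]
tcp_rot: [-180.0, 34.8, 169.0]
ft_force: [-27.4, 1.5, 13.3]
finger_gap: 0.2
grip_force: 14.4
```

```bash
python3 - <<'E'
from h import *
cham()
E
```

```text
10.6 TCP chamber [ 78.7  -1.  171.8] F [-27.2  -3.6  13.3] gap 0.15989293365743495
tool axes in chamber [[-0.821, 0.007, 0.571], [0.005, 1.0, -0.004], [-0.571, -0.0, -0.821]]
```

The stop is reached (27 N reaction). Backing away and up.

>>> carry_out:
  increments: [0.01,0,-0.007,0,0,0,-1,0.03,0,-0.021,0,0,0,-1,0.061,0,-0.043,0,0,0,-1,0.075,0,-0.09,0,0,0,-1,0.085,0,-0.15,0,0,0,-1,0.09,0,-0.21,0,0,0,-1,0.095,0,-0.27,0,0,0,-1,0.1,0,-0.33,0,0,0,-1,0.1,0,-0.35,0,0,0,-1,0.1,0,-0.35,0,0,0,-1]

```text
time: 11.85
tool_pos: [506.8, 221.0, 264.3]
tcp_rot: [179.9, 35.0, 169.0]
ft_force: [0.8, -0.5, 0.8]
finger_gap: -0.1
grip_force: 0.0
```

```bash
python3 - <<'E'
from h import *
import cv2
cham()
for i,n in enumerate(("scene","side")):
    im=viewer.snapshot(n); c=viewer.get_calibration(n)
    for t in(1.6,1.75,1.85):
        L=[(55-115*np.cos(t),y,82+115*np.sin(t)) for y in(-60,60)]
        print(n,t,proj(c,W(Q,L)).round(1).tolist())
    x0,y0=[(320,110),(170,130)][i]
    f=cv2.resize(im[y0:y0+130,x0:x0+130],(400,400),interpolation=cv2.INTER_CUBIC)
    o=f if i==0 else np.hstack([o,f])
cv2.imwrite("pics/h5.png",o[:,:,::-1])
E
```

```text
11.85 TCP chamber [-3.250e+01 -2.000e-01  2.643e+02] F [ 0.9 -0.4  0.8] gap -0.06637828239318407
tool axes in chamber [[-0.819, 0.006, 0.574], [0.005, 1.0, -0.003], [-0.574, 0.001, -0.819]]
scene 1.6 [[375.5, 171.2], [421.5, 165.9]]
scene 1.75 [[376.9, 177.1], [423.2, 171.8]]
scene 1.85 [[377.8, 181.4], [424.3, 176.0]]
side 1.6 [[256.4, 181.0], [211.4, 199.7]]
side 1.75 [[252.8, 178.3], [208.2, 196.6]]
side 1.85 [[250.6, 177.0], [206.2, 195.1]]
```

View pics/h5.png

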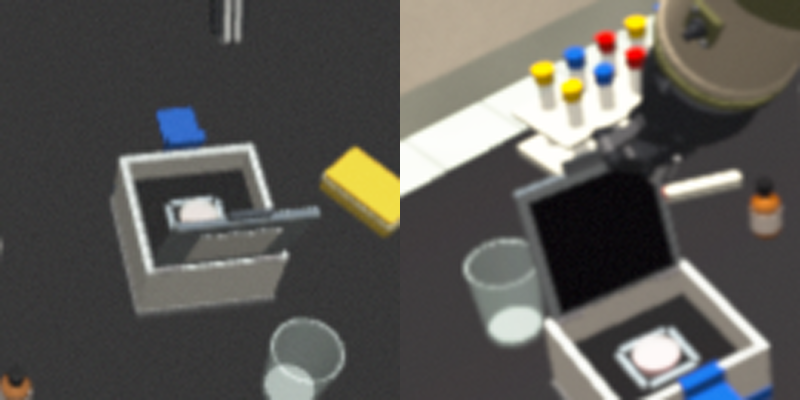

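The lid's top corners, at scene pixels (377,183) and (424,178), match 1.85 rad. The dish is in its nest, the bystanders are in place and the arm is clear. Handing in.

```bash
python3 -c "
from bench import order; print(order.hand_in())"
```

```text
the job is handed in; nothing more can be done
None
```

The blue chamber's lid is fully open against its stop (about 1.85 rad). The arm is clear, the dish is still in its nest, the orange chamber was not touched, and the job was handed in at about 12 s.

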